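# Weigh out stone balls at the garden centre and print the label

## Task

Weigh out a portion of decorative stone balls: tip the scoops into the spring scale's pan, one after another, until the balls' weight brings the pan down to rest on its stop, with the scoop and hand taken away. Only then press the label terminal's keys one at a time: the round one, then the square one, then the long bar. Leave every scoop, used or not, standing upright on the rubber mat, every ball in the pan or in a scoop, and the flowerpot and the blue bowl where they are.

Things in the scene. Friction and masses are not known exactly. Their poses are not given: they have to be found in the camera images.
- scoop1_grip (a point): loose open-fronted aluminium scoop, one of four alike: 130 (x) x 74 (y) mm, walls 4 mm thick, 38 mm high, 0.2 kg. Point: centre of its black upright grip tab (14 mm thick along x, 40 mm wide along y, 42 mm tall) on a bridge over the scoop's middle, 110 mm above its underside. Open mouth at -x, closed back at +x
- scoop2_grip (a point): a second such scoop; same point. The mouth is 65 mm to -x of the point, its floor edge 98 mm below it; the floor falls 0.03 rad towards the back. Lowering the mouth by 45 to 55 degrees lets all the balls roll out
- scoop3_grip (a point): a third such scoop; same point. The tab reaches 21 mm above and below the point; the bridge's crossbar, 14 mm along x and 74 mm along y, lies 22 to 30 mm below it
- scoop4_grip (a point): a fourth such scoop; same point. They stand in two rows of two on the mat, mouths towards the mat's -x side
- ball1_center (a point): centre of a loose polished stone ball, 28 mm across, about 30 g. At most two lie in each scoop at the start, on its floor, and they roll poorly on the level
- ball2_center (a point): centre of a loose polished stone ball, 28 mm across, about 30 g. At most two lie in each scoop at the start, on its floor, and they roll poorly on the level
- ball3_center (a point): centre of a loose polished stone ball, 28 mm across, about 30 g. At most two lie in each scoop at the start, on its floor, and they roll poorly on the level
- ball4_center (a point): centre of a loose polished stone ball, 28 mm across, about 30 g. At most two lie in each scoop at the start, on its floor, and they roll poorly on the level
- ball5_center (a point): centre of a loose polished stone ball, 28 mm across, about 30 g. At most two lie in each scoop at the start, on its floor, and they roll poorly on the level
- ball6_center (a point): centre of a loose polished stone ball, 28 mm across, about 30 g. At most two lie in each scoop at the start, on its floor, and they roll poorly on the level
- ball7_center (a point): centre of a loose polished stone ball, 28 mm across, about 30 g. At most two lie in each scoop at the start, on its floor, and they roll poorly on the level
- ball8_center (a point): centre of a loose polished stone ball, 28 mm across, about 30 g. At most two lie in each scoop at the start, on its floor, and they roll poorly on the level
- pan (a joint): height of the scale's spring-hung pan: 0 m at the top (empty), growing as it sinks, 0.030 m when it rests on its hard stop. One ball does not move it, four leave it about 5 mm short of the stop, five or more rest it on the stop
- pan_floor (a point): centre of the inner floor of the square open steel pan, which moves up and down with it: 170 x 170 mm outside, walls 3 mm thick and 42 mm high; the floor is 88 mm above the counter when the pan is up. x and y run along its sides
- scale: fixed grey base of the spring scale, origin on the counter under the middle of the pan. Base plate 180 mm (x) by 270 mm (y, from -160 to +110), 20 mm thick. A guide column with the spring stands at y = -130 mm, 52 x 40 mm, its top 185 mm above the counter
- mat: fixed black rubber mat on which the scoops stand, 340 mm (x) by 260 mm (y), 3 mm thick; origin at the middle of its underside. It lies to the left or to the right of the scale, the label terminal on the other side
- pot: bystander: loose terracotta flowerpot, 84 mm across, 75 mm high, origin at its underside
- bowl: bystander: loose blue glazed bowl, 110 mm across, 50 mm high, origin at its underside
- key_round (a joint): travel of the round key, 26 mm across: 0 m at rest, 0.006 m fully down (about 4 N); springs back when let go
- key_round_top (a point): centre of the top face of the round key, 26 mm across, 62 mm above the counter at rest. It is the middle one of three in a row along its y, 52 mm apart: long bar at +y, square at -y
- key_square (a joint): travel of the square key, 24 x 24 mm: 0 m at rest, 0.006 m fully down (about 4 N); springs back when let go
- key_square_top (a point): centre of the top face of the square key, 24 x 24 mm, 62 mm above the counter at rest. The keys are on a fixed grey label terminal, 120 mm (x) by 170 mm (y), 50 mm high, its middle 15 mm to +x of the round key
- key_bar (a joint): travel of the long bar key, 55 mm (x) by 22 mm (y): 0 m at rest, 0.006 m fully down (about 4 N); springs back when let go
- key_bar_top (a point): centre of the top face of the long bar key, 55 mm (x) by 22 mm (y), 62 mm above the counter at rest. An upright display at the terminal's +x edge reaches to 95 mm height
Things that resemble listed ones, but are neither listed nor needed, are in the scene too. What is shaped like the part that bears ball7_center but orange is not meant.

How it is judged:
By the outcome, as a careful person would: the job done as asked, in the order asked, and still so for the second after the job is handed in, with the robot touching nothing.
Of ball1, ball2, ball3, ball4, ball5, ball6, ball7, ball8 only 5 to 8 are there at a start; the rules pass over those that are not, and their reading is None.
At some moment in a run one of scoop1, scoop2, scoop3, scoop4 may be knocked a few centimetres aside while the robot is not near it.
It also fails if it takes over 210 s, if anything falls off the work surface, if the arm or the gripper's body presses on something with over 40 N, if the wrist force passes 120 N, or if a joint passes its speed limit or range.

## Robot

A 6-joint arm with a two-finger parallel gripper is mounted at the origin on the work surface. World frame = base frame: x ahead of the robot, y to its left, z up, the work surface at z = 0. Lengths are in m, angles in rad, forces in N, time in s.
With the tool pointing down it reaches from about 0.35 to 0.775 m from the base axis. Payload 7.3 kg.
Tool frame: the origin (TCP) lies at the centre of the arm's flange, where the gripper is bolted on; the fingertips stand 178 mm ahead of it and the grasp point (between the pads) lies 159 mm ahead of it; z points along the fingers, y is the line along which they close (so a half turn about z gives the same grasp; the last joint's range is limited). The gripper opens to 92 mm and grips with 3 to 60 N. Pads are 19 mm wide; open, the fingers measure 130 mm over their backs; the gripper's body (75 mm by 190 mm) begins 47 mm behind the grasp point.
Start: joints at [-1.297, 0.342, 1.524, -0, 1.275, -0.146], TCP at [0.214, -0.479, 0.405] pointing down, gripper open.
Joint ranges: [-2.53, 2.53], [-0.77, 2.02], [0.04, 2.7], [-1, 4.14], [0.28, 2.66], [-3.11, 3.11]. Speed limits (rad/s): [2.57, 2.57, 3.14, 3.14, 3.14, 3.14].

## Interface

Orientations are given as [roll, pitch, yaw] about the fixed x, y, z axes, in that order (R = Rz(yaw) Ry(pitch) Rx(roll)).
In Python, from cell import telemetry, vision, ticket gives the robot as it stands.
- The arm moves only by the shell command python3 -m crank 'ROWS' [FORCE]. ROWS is JSON, a list of rows, each a list of 5 numbers: the gripper command: -1 is shut, 1 is fully open, values between are in proportion, then the shift along the tool's x, y, z in mm, then the turn about the tool's z in rad. In form: [[fingers, dx, dy, dz, roll], ...]. A call has 1 to 12 rows; each row is the pose to reach, as a shift and turn from the pose commanded when the call began, along the tool's axes at that moment; what a row does not reach only later rows make up. A row lasts 1/12 s, in which the tool goes at most 41.7 mm and 7.16 degrees, less where a joint would pass 70% of its speed; a pose out of reach is approached as far as the arm can. A call with a gripper value outside its range is refused whole. The fingers move at their own pace and stop on an object; FORCE is the grip in N (left out, the last holds). Time passes only in rows, so rows that repeat a pose let the fingers close. It gives the time, the measured TCP pose, the force, the opening and the grip force at its end, in the units of the state.
- telemetry.observe(): the state, without advancing time (a new reading comes with each control period).
- vision.read_camera(name): name is "scene" or "top"; returns (picture, depth): 480x640x3 uint8, red, green, blue; 480x640 float32, m along the optical axis (not along the pixel's ray), 0 where there is no reading.
- vision.get_calibration(name): a dict with "camera_matrix" (3x3 intrinsics, pixels), "rvec" (rotation vector, rad) and "tvec" (3), from world to camera coordinates, as OpenCV has them. Camera axes: x right, y down, z forward; pixel columns grow to the right and rows downward; lengths in m; the calibration is good to about 2 mm. A picture is of the moment at which its call begins. get_calibration takes no time and is no camera call.
- ticket.hand_in(): hands the job in; it is judged then, once.
The state is a dict: "time": time; "qpos": joint angles; "qvel": joint speeds; "joint_efforts": joint torques, N m; "tool_pos": TCP position; "tool_rot": TCP orientation; "contact_force": force on the tool from outside, world axes, zero at the start; "torque": the same for the moment, N m; "opening": finger opening in m; "grip_force": force on a finger pad.
Only numpy, scipy, OpenCV 4.12 (cv2) and the standard library are available. Lean on these libraries where they do the work, as an engineer would, in place of code of your own. Each camera call takes 0.05 s, during which the arm holds its last target. There are 200 camera calls.

## Working session

There is one attempt and no reset: what is moved stays moved. The work goes in short steps, Python scripts to look and compute and a shell command to move; the robot and the scene stay as the last step left them, time stands still between calls to the robot, and variables do not carry over. Pictures are saved under pics/ and viewed, at most 14 in all, crops included, and the job is handed in when it is done.

```bash
mkdir -p pics; ls
python3 - <<'E'
from cell import telemetry, vision
import cv2,numpy as np
for n in("scene","top"):
    p,d=vision.read_camera(n); cv2.imwrite(f"pics/{n}0.png",p[:,:,::-1]); np.save(f"{n}0.npy",d)
    print(vision.get_calibration(n))
print(telemetry.observe())
E
```

```text
pics
{'camera_matrix': array([[521.57722621,   0.        , 309.57593428],
       [  0.        , 521.57722621, 239.64935681],
       [  0.        ,   0.        ,   1.        ]]), 'rvec': array([ 2.30263001,  0.93645228, -0.32389879]), 'tvec': array([-0.43521547, -0.27962867,  1.40362357])}
{'camera_matrix': array([[599.29182806,   0.        , 316.69461157],
       [  0.        , 599.29182806, 234.99238294],
       [  0.        ,   0.        ,   1.        ]]), 'rvec': array([ 2.19723558, -2.14077387,  0.12602696]), 'tvec': array([-0.01585643,  0.58399624,  1.41482643])}
{'time': 0.1, 'qpos': array([-1.29699162e+00,  3.42660365e-01,  1.52489808e+00, -3.62590415e-05,
        1.27542197e+00, -1.45985514e-01]), 'qvel': array([-0.00050446, -0.00301533, -0.00224985,  0.00023688, -0.00107707,
       -0.00067951]), 'joint_efforts': array([ 1.97006746e-03, -4.32002413e+01, -2.44696105e+01,  7.18766288e-02,
        5.26052120e-02, -5.21316963e-05]), 'tool_pos': array([ 0.21396484, -0.47929385,  0.40411867]), 'tool_rot': array([-3.14021461e+00, -1.67568410e-04,  4.19800683e-01]), 'contact_force': array([0.43688323, 0.22632306, 1.31903775]), 'torque': array([-0.02980359,  0.03495103, -0.00472775]), 'grip_force': 0.0, 'opening': 0.09205477789828215}
```

View pics/scene0.png

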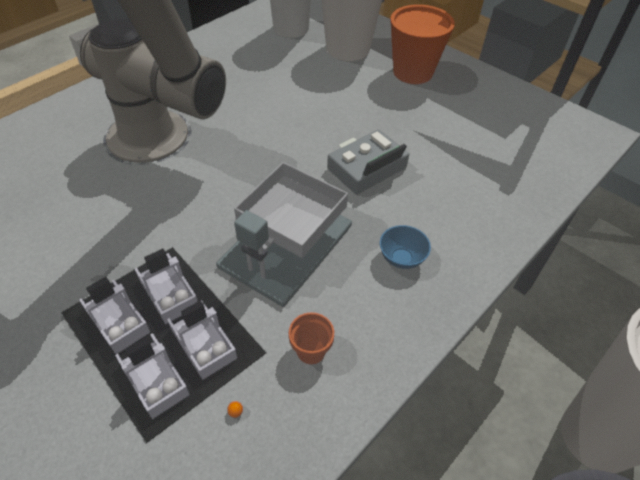

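View pics/top0.png

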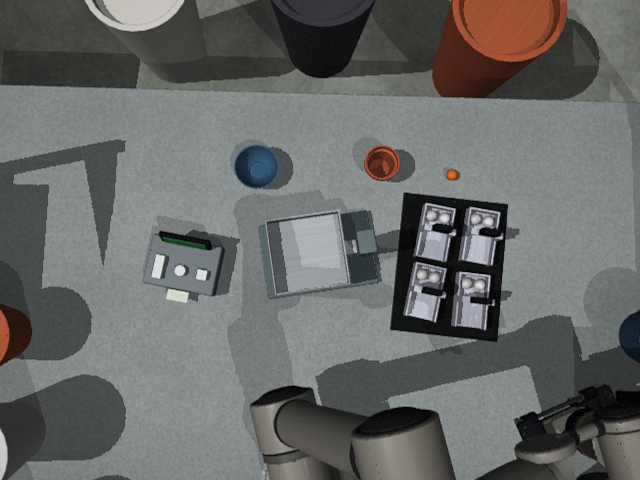

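Both views: the mat with four scoops is at the right of the top picture (scoop tabs near (445,228), (490,232), (433,290), (483,299)), the scale is at (310,250) with its column at (365,240), and the terminal is at (183,262) with its keys at (158,266), (180,270) and (202,274). Next I'll measure these from depth.

```bash
cat > h.py <<'E'
import cv2,numpy as np
from cell import telemetry, vision
def cloud(n):
    p,d=vision.read_camera(n); c=vision.get_calibration(n); K=c["camera_matrix"]
    R=cv2.Rodrigues(c["rvec"])[0]; v,u=np.mgrid[:480,:640]
    P=np.stack([(u-K[0,2])/K[0,0]*d,(v-K[1,2])/K[1,1]*d,d],-1)-np.ravel(c["tvec"])
    W=P@R; W[d==0]=np.nan
    return p,W
def blobs(mask,W,amin=8):
    n,l,s,c=cv2.connectedComponentsWithStats(mask.astype(np.uint8))
    out=[]
    for i in range(1,n):
        if s[i,4]>=amin:
            q=W[l==i]; (cx,cy),(a,b),th=cv2.minAreaRect((q[:,:2]*1000).astype(np.float32))
            out.append((s[i,4],c[i].round(),np.median(q,0).round(4),(round(cx,1),round(cy,1)),(round(a),round(b)),round(th,1)))
    return out
E
python3 - <<'E'
from h import *
p,W=cloud("top"); np.save("W0.npy",W)
z=W[...,2]; x=W[...,0];y=W[...,1]
print("table z",np.nanmedian(z[300:330,240:260]))
reg=np.zeros(z.shape,bool); reg[130:345,130:520]=1
mat=reg&(p.max(2)<40)&(z<.012); 
print("mat");[print(b) for b in blobs(mat|((z<.06)&reg&(np.arange(640)[None]>395)&(p.max(2)<60)),W,500)]
print("tabs");[print(b) for b in blobs(reg&(z>.124)&(z<.145)&(np.arange(640)[None]>395),W)]
print("column");[print(b) for b in blobs(reg&(z>.17),W)]
print("panrim");[print(b) for b in blobs(reg&(z>.12)&(z<.14)&(np.arange(640)[None]<395),W)]
print("panfloor");[print(b) for b in blobs(reg&(z>.075)&(z<.1)&(np.arange(640)[None]<395),W,30)]
print("keys");[print(b) for b in blobs(reg&(z>.057)&(z<.068)&(np.arange(640)[None]<230),W)]
im=p[190:350,385:515,::-1]; im=cv2.resize(im,None,fx=3.6,fy=3.6,interpolation=cv2.INTER_CUBIC); cv2.imwrite("pics/mat0.png",im)
E
```

```text
table z -0.0005515806279364627
mat
(np.int32(6835), array([445., 269.]), array([ 0.5148, -0.3231,  0.0028]), (519.3, -327.7), (267, 341), 85.1)
tabs
(np.int32(118), array([443., 227.]), array([ 0.5992, -0.2855,  0.1322]), (599.6, -284.9), (40, 14), 80.1)
(np.int32(119), array([491., 231.]), array([ 0.5929, -0.3939,  0.1319]), (593.7, -394.1), (40, 15), 81.3)
(np.int32(118), array([433., 291.]), array([ 0.4558, -0.2618,  0.1324]), (456.1, -261.8), (40, 14), 78.7)
(np.int32(117), array([482., 300.]), array([ 0.4378, -0.372 ,  0.1322]), (438.3, -372.3), (40, 14), 85.1)
column
(np.int32(453), array([366., 241.]), array([ 0.5578, -0.1063,  0.1843]), (558.9, -107.2), (52, 40), 9.7)
panrim
(np.int32(267), array([289., 237.]), array([0.6057, 0.0883, 0.126 ]), (536.8, 21.1), (171, 170), 9.7)
(np.int32(79), array([343., 242.]), array([ 0.5597, -0.0598,  0.1261]), (559.8, -59.8), (114, 4), 9.9)
(np.int32(45), array([344., 280.]), array([ 0.4678, -0.07  ,  0.1263]), (472.5, -64.4), (26, 48), 50.1)
(np.int32(63), array([310., 288.]), array([0.4544, 0.0118, 0.1261]), (453.4, 12.9), (3, 97), 9.9)
p
[... 227 characters left out ...]
), array([350., 246.]), array([ 0.5537, -0.0778,  0.0947]), (553.8, -77.9), (30, 26), 10.3)
keys
(np.int32(10), array([174., 243.]), array([0.5541, 0.3346, 0.0621]), (554.3, 335.4), (14, 3), 77.7)
(np.int32(13), array([182., 244.]), array([0.551 , 0.3147, 0.0662]), (550.5, 313.0), (20, 3), 78.6)
(np.int32(31), array([200., 247.]), array([0.5449, 0.2724, 0.0626]), (544.9, 275.1), (50, 6), 85.7)
(np.int32(211), array([158., 265.]), array([0.5   , 0.3699, 0.0616]), (499.3, 369.9), (23, 54), 79.6)
(np.int32(89), array([180., 270.]), array([0.4902, 0.319 , 0.061 ]), (491.0, 318.3), (25, 23), 62.0)
(np.int32(99), array([201., 274.]), array([0.4819, 0.2679, 0.0613]), (482.3, 268.1), (24, 23), 81.9)
```

View pics/mat0.png

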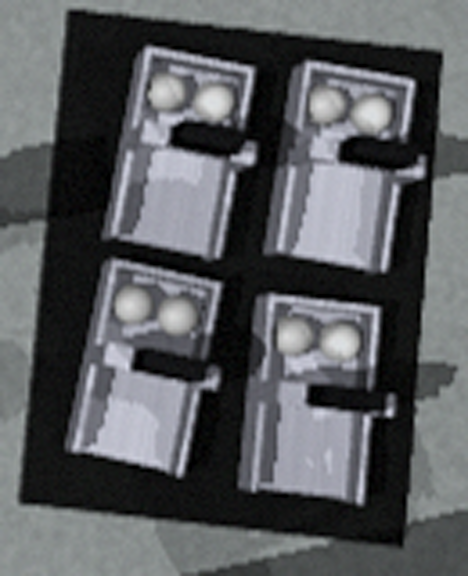

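All four scoops hold two balls each: the white pairs sit near the closed backs in the crop. The hand can't pitch, so I'll grip a tab lightly across its 40 mm width. The scoop can then pivot in the pads while its back end is levered up on the column's edge.

```bash
cat >> h.py <<'E'
def to(x,y,z,deg):
    """shift (mm, tool axes) and roll to bring the grasp point to x,y,z with tool yaw deg"""
    s=telemetry.observe(); t=s["tool_rot"][2]
    from scipy.spatial.transform import Rotation as Ro
    R=Ro.from_euler("xyz",s["tool_rot"]).as_matrix()
    d=R.T@(np.array([x,y,z+.159])-s["tool_pos"])*1000
    r=-(np.radians(deg)-t); r=(r+np.pi)%(2*np.pi)-np.pi
    print("shift",d.round(1),"roll",round(r,3),"rows",int(np.ceil(max(np.linalg.norm(d)/41.7,abs(r)/.125))),"t",s["time"])
def tabs():
    p,W=cloud("top"); z=W[...,2]; reg=np.zeros(z.shape,bool); reg[150:400,385:560]=1
    for b in blobs(reg&(z>.124)&(z<.145),W,40): print(b[0],b[1],b[3],b[4],"yaw",b[5]-90 if b[4][0]>b[4][1] else b[5])
S=np.array([.537,.021]); A=np.radians(9.8); EY=np.array([-np.sin(A),np.cos(A)]); F=S-.110*EY
def piv(th,u):
    """pivot position for tilt th deg with contact u mm behind the foot"""
    t=np.radians(th); a=.110*np.sin(t)+u/1000*np.cos(t); h=.110*np.cos(t)-u/1000*np.sin(t)
    return (*(F+a*EY),.185+h)
E
python3 -c "
from h import *
to(.456,-.262,.175,-11.3)"
```

```text
shift [309.6 -99.7  70.4] roll 0.617 rows 8 t 0.15
```

```bash
python3 -m crank '[[0.5,310,-100,70,0.617],[0.5,310,-100,70,0.617],[0.5,310,-100,70,0.617],[0.5,310,-100,70,0.617],[0.5,310,-100,70,0.617],[0.5,310,-100,70,0.617],[0.5,310,-100,70,0.617],[0.5,310,-100,70,0.617],[0.5,310,-100,70,0.617],[0.5,310,-100,70,0.617],[0.5,310,-100,70,0.617],[0.5,310,-100,70,0.617]]' 6
python3 -c "
from h import *
to(.456,-.262,.115,-11.3)"
```

```text
time: 1.15
tool_pos: [0.456, -0.2622, 0.3347]
tool_rot: [3.141, 0.0, -0.197]
contact_force: [-1.4, 0.4, -0.3]
opening: 0.0685
grip_force: 0.0
shift [ 0.  -0.2 60.7] roll 0.0 rows 2 t 1.15
```

```bash
python3 -m crank '[[0.5,0,0,30,0],[0.5,0,0,60,0],[0.5,0,0,60,0],[-1,0,0,60,0],[-1,0,0,60,0],[-1,0,0,60,0],[-1,0,0,60,0],[-1,0,0,60,0],[-1,0,0,60,0],[-1,0,0,60,0]]' 8
python3 -m crank '[[-1,0,0,-5,0],[-1,0,0,-10,0],[-1,0,0,-20,0],[-1,0,0,-30,0],[-1,0,0,-30,0]]' 8
python3 -c "
from h import *
p,W=cloud('scene'); cv2.imwrite('pics/l1.png',cv2.resize(p[220:440,40:300,::-1],None,fx=2.5,fy=2.5))
print(telemetry.observe()['tool_pos'])"
```

```text
time: 1.98
tool_pos: [0.4565, -0.2621, 0.2758]
tool_rot: [3.14, -0.002, -0.197]
contact_force: [-2.1, -2.0, 6.8]
opening: 0.0402
grip_force: 8.0
time: 2.4
tool_pos: [0.4569, -0.262, 0.3071]
tool_rot: [3.14, -0.004, -0.197]
contact_force: [1.3, 0.3, -2.8]
opening: 0.0399
grip_force: 8.0
[ 0.45667342 -0.26189263  0.30619374]
```

View pics/l1.png

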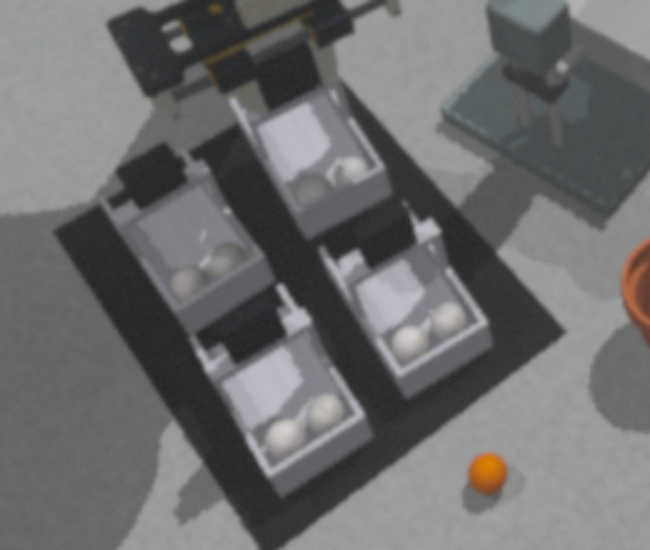

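The picture shows the first scoop hanging level in the hand, both balls at its back. Now I'll carry it over the column.

```bash
python3 -c "
from h import *
p=piv(0,22); to(p[0],p[1],p[2]+.02,-80.2); print(p)"
```

```text
shift [  55.5 -210.8 -167.9] roll 1.203 rows 10 t 2.45
(np.float64(0.5519784359266109), np.float64(-0.06571589506654713), np.float64(0.295))
```

```bash
python3 -m crank '[[-1,0,0,-15,0],[-1,0,0,-40,0],[-1,0,0,-70,0],[-1,0,0,-100,0],[-1,0,0,-130,0],[-1,0,0,-155,0],[-1,0,0,-168,0],[-1,2,-8,-168,0.04],[-1,6,-22,-168,0.12],[-1,11,-42,-168,0.24],[-1,17,-64,-168,0.36],[-1,23,-86,-168,0.48]]' 
python3 -c "
from h import *
p=piv(0,22); to(p[0],p[1],p[2]+.02,-80.2)"
```

```text
time: 3.45
tool_pos: [0.4959, -0.1812, 0.4724]
tool_rot: [3.142, 0.001, -0.684]
contact_force: [-0.0, -1.1, -2.1]
opening: 0.04
grip_force: 8.0
shift [ -29.5 -124.9   -1.6] roll 0.716 rows 6 t 3.45
```

```bash
python3 -m crank '[[-1,-5,-21,0,0.12],[-1,-10,-42,0,0.24],[-1,-15,-63,0,0.36],[-1,-20,-84,0,0.48],[-1,-24,-103,0,0.6],[-1,-27,-116,0,0.68],[-1,-29.5,-125,-1.6,0.716],[-1,-29.5,-125,-1.6,0.716],[-1,-29.5,-125,-1.6,0.716],[-1,-29.5,-125,-1.6,0.716]]' 
python3 -c "
from h import *
p,W=cloud('scene'); cv2.imwrite('pics/p1.png',cv2.resize(p[120:320,190:400,::-1],None,fx=2.5,fy=2.5))
for th in range(0,56,10):to(*piv(th,22),-80.2)
to(*piv(53,22),-80.2)"
```

```text
time: 4.28
tool_pos: [0.5509, -0.0664, 0.474]
tool_rot: [3.141, -0.0, -1.392]
contact_force: [0.6, 0.2, -3.0]
opening: 0.0397
grip_force: 8.0
shift [-0.7 -1.3 20.1] roll 0.007 rows 1 t 4.3333
shift [-19.5  -1.5  25.6] roll 0.007 rows 1 t 4.3333
shift [-37.   -1.6  34.3] roll 0.007 rows 2 t 4.3333
shift [-52.8  -1.7  45.8] roll 0.007 rows 2 t 4.3333
shift [-66.3  -1.8  60. ] roll 0.007 rows 3 t 4.3333
shift [-77.1  -1.9  76.2] roll 0.007 rows 3 t 4.3333
shift [-79.8  -1.9  81.5] roll 0.007 rows 3 t 4.3333
```

View pics/p1.png

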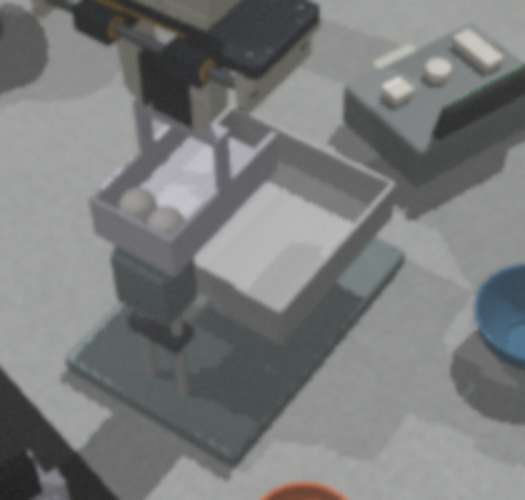

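The picture shows the scoop level above the column, its mouth over the pan. Now I'll tilt it.

```bash
python3 -m crank '[[-1,-1,-1,14,0],[-1,-1,-1,20,0],[-1,-10,-1.5,22.5,0],[-1,-19.5,-1.5,25.6,0],[-1,-37,-1.5,34,0],[-1,-53,-1.5,46,0],[-1,-66,-1.5,60,0],[-1,-77,-1.5,76,0],[-1,-80,-2,81.5,0],[-1,-80,-2,81.5,0],[-1,-80,-2,81.5,0]]' 
python3 -c "
from h import *
p,W=cloud('scene'); cv2.imwrite('pics/p2.png',cv2.resize(p[120:320,190:400,::-1],None,fx=2.5,fy=2.5))"
```

```text
time: 5.25
tool_pos: [0.5387, 0.0136, 0.3931]
tool_rot: [3.141, 0.001, -1.393]
contact_force: [-1.7, 4.8, 0.2]
opening: 0.0402
grip_force: 8.1
```

View pics/p2.png

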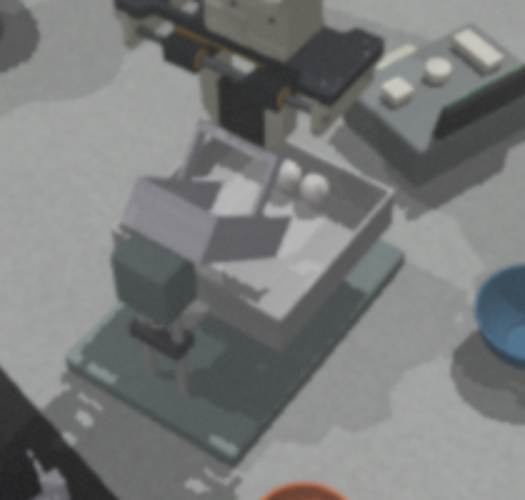

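Both balls are in the pan, at about (288,175) and (315,187) in the crop. I'll reverse the path and lift clear.

```bash
python3 -m crank '[[-1,11,0,-14,0],[-1,24,0,-30,0],[-1,41,0,-43,0],[-1,58,0,-54,0],[-1,75,0,-62,0],[-1,85,0,-75,0],[-1,90,0,-95,0],[-1,90,0,-105,0],[-1,90,0,-105,0]]' 
python3 -c "
from h import *
p,W=cloud('scene'); cv2.imwrite('pics/p3.png',cv2.resize(p[120:320,190:400,::-1],None,fx=2.5,fy=2.5))
to(.456,-.262,.3,-11.3)"
```

```text
time: 6.05
tool_pos: [0.5548, -0.0764, 0.501]
tool_rot: [-3.136, -0.003, -1.395]
contact_force: [0.3, -0.9, -1.7]
opening: 0.04
grip_force: 8.0
shift [165.7 130.   40.1] roll -1.197 rows 10 t 6.1
```

View pics/p3.png

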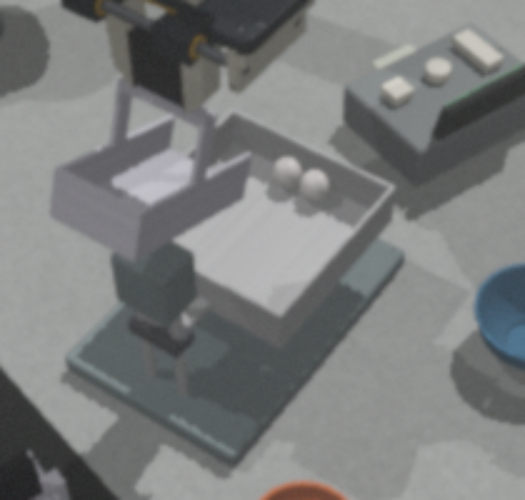

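The scoop kept a slight mouth-down tilt in the pads. I'll level it by setting the mouth end down on the column top.

```bash
python3 -c "
from h import *
to(*piv(0,-62),-80.2)"
```

```text
shift [73.4  1.5 45.3] roll 0.006 rows 3 t 6.1
```

```bash
python3 -m crank '[[-1,25,0,0,0],[-1,50,1,0,0],[-1,73,1.5,0,0],[-1,73,1.5,12,0],[-1,73,1.5,24,0],[-1,73,1.5,34,0],[-1,73,1.5,42,0],[-1,73,1.5,45,0],[-1,73,1.5,45,0],[-1,73,1.5,20,0],[-1,73,1.5,0,0]]' 
python3 -c "
from h import *
p,W=cloud('scene'); cv2.imwrite('pics/p4.png',cv2.resize(p[120:320,150:360,::-1],None,fx=2,fy=2))
to(.452,-.262,.3,-11.3)"
```

```text
time: 7.02
tool_pos: [0.566, -0.1472, 0.4978]
tool_rot: [3.14, 0.001, -1.393]
contact_force: [1.2, 0.0, -1.2]
opening: 0.0399
grip_force: 10.0
shift [ 92.7 132.9  43.3] roll -1.195 rows 10 t 7.0667
```

View pics/p4.png

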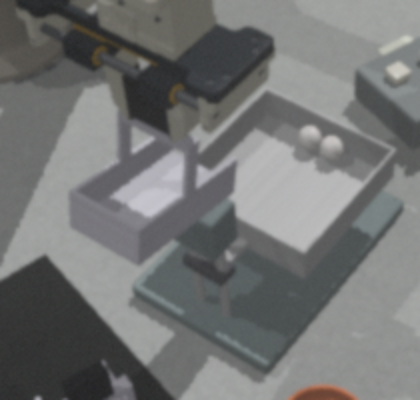

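Level again. Carrying it home.

```bash
python3 -m crank '[[-1,5,7,0,-0.1],[-1,14,20,0,-0.22],[-1,24,34,0,-0.34],[-1,34,48,0,-0.46],[-1,44,62,10,-0.58],[-1,54,76,20,-0.7],[-1,64,91,30,-0.82],[-1,74,106,40,-0.94],[-1,84,120,43,-1.06],[-1,90,129,43,-1.15],[-1,93,133,43,-1.195],[-1,93,133,43,-1.195]]' 
python3 -c "
from h import *
to(.453,-.262,.1175,-11.3)"
```

```text
time: 8.07
tool_pos: [0.4511, -0.2629, 0.4538]
tool_rot: [-3.141, 0.001, -0.197]
contact_force: [-0.2, 0.1, -1.8]
opening: 0.0398
grip_force: 9.4
shift [  2.   -1.2 177.3] roll -0.0 rows 5 t 8.0667
```

```bash
python3 -m crank '[[-1,2,-1,35,0],[-1,2,-1,70,0],[-1,2,-1,105,0],[-1,2,-1,135,0],[-1,2,-1,155,0],[-1,2,-1,166,0],[-1,2,-1,173,0],[-1,2,-1,177,0],[-1,2,-1,178,0],[-1,2,-1,178,0]]' 8
python3 -c "
from h import *
tabs()"
```

```text
time: 8.9
tool_pos: [0.4554, -0.2618, 0.2783]
tool_rot: [3.14, -0.006, -0.199]
contact_force: [3.8, 0.8, 4.0]
opening: 0.0401
grip_force: 11.4
118 [443. 227.] (599.9, -284.5) (40, 15) yaw -10.099999999999994
121 [491. 231.] (592.9, -393.9) (40, 16) yaw -6.900000000000006
```

Now at 4 N of contact, on the mat. Release and rise.

```bash
python3 -m crank '[[-0.1,0,0,0,0],[0.2,0,0,0,0],[0.5,0,0,0,0],[0.5,0,0,0,0],[0.5,0,0,0,0],[0.5,0,0,-20,0],[0.5,0,0,-60,0],[0.5,0,0,-100,0],[0.5,60,0,-100,0],[0.5,60,0,-100,0]]' 8
python3 -c "
from h import *
tabs()
to(.5995,-.2847,.175,-10)"
```

```text
time: 9.78
tool_pos: [0.5146, -0.2745, 0.3811]
tool_rot: [3.138, -0.009, -0.199]
contact_force: [-0.8, 0.1, -1.6]
opening: 0.0687
grip_force: 0.0
103 [442. 226.] (600.3, -282.6) (36, 15) yaw -7.799999999999997
100 [481. 300.] (438.2, -371.2) (37, 14) yaw -5.200000000000003
shift [83.3 -6.7 45.2] roll -0.024 rows 3 t 9.8333
```

```bash
python3 -m crank '[[0.5,40,-3,10,-0.024],[0.5,83,-6.5,30,-0.024],[0.5,83,-6.5,45,-0.024],[0.5,83,-6.5,45,-0.024],[0.5,83,-6.5,45,-0.024]]' 8
python3 -c "
from h import *
tabs(); to(.5998,-.2847,.117,-10)"
```

```text
time: 10.25
tool_pos: [0.5949, -0.2837, 0.33]
tool_rot: [-3.14, 0.004, -0.174]
contact_force: [-0.0, -0.2, 0.6]
opening: 0.0693
grip_force: 0.0
64 [486. 300.] (437.4, -378.9) (26, 14) yaw -8.599999999999994
shift [ 5.2 -0.1 55.8] roll 0.0 rows 2 t 10.3
```

```bash
python3 -m crank '[[0.5,4,0,15,0],[0.5,4.5,0,40,0],[0.5,4.5,0,56,0],[0.5,4.5,0,56,0],[-1,4.5,0,56,0],[-1,4.5,0,56,0],[-1,4.5,0,56,0],[-1,4.5,0,56,0],[-1,4.5,0,56,0],[-1,4.5,0,56,0],[-1,4.5,0,56,0]]' 8
python3 -m crank '[[-1,0,0,-5,0],[-1,0,0,-15,0],[-1,0,0,-40,0],[-1,0,0,-70,0],[-1,0,0,-100,0],[-1,0,0,-130,0],[-1,0,0,-160,0],[-1,0,0,-185,0],[-1,0,0,-200,0],[-1,0,0,-200,0]]' 8
python3 -c "
from h import *
p=piv(0,22); to(p[0],p[1],p[2]+.02,-80.2)
p,W=cloud('scene'); cv2.imwrite('pics/l2.png',cv2.resize(p[120:440,40:360,::-1],None,fx=1.8,fy=1.8))"
```

```text
time: 11.22
tool_pos: [0.5999, -0.2852, 0.2768]
tool_rot: [3.14, -0.002, -0.174]
contact_force: [-0.7, -2.8, 4.1]
opening: 0.0398
grip_force: 8.0
time: 12.05
tool_pos: [0.5996, -0.2842, 0.4805]
tool_rot: [3.139, -0.007, -0.174]
contact_force: [-0.4, 0.3, -1.5]
opening: 0.0396
grip_force: 8.0
shift [ -84.8 -206.9    5.5] roll 1.226 rows 10 t 12.05
```

View pics/l2.png

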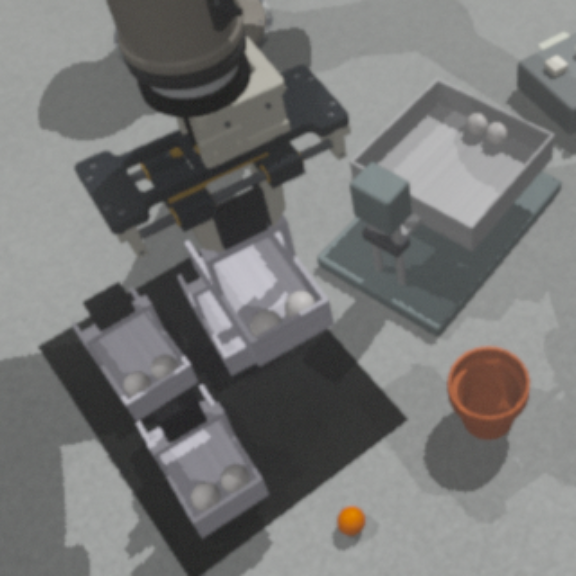

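The second scoop is lifted with two balls, and the first stands empty on the mat beneath it at about (220,310). The pan still holds its two balls. Carry over.

```bash
python3 -m crank '[[-1,-4,-9,0,0.05],[-1,-10,-25,2,0.15],[-1,-19,-45,5,0.27],[-1,-27,-66,5,0.39],[-1,-36,-88,5,0.51],[-1,-45,-110,5,0.63],[-1,-54,-132,5,0.75],[-1,-63,-153,5,0.87],[-1,-72,-174,5,0.99],[-1,-79,-192,5,1.1],[-1,-83,-203,5,1.19],[-1,-85,-207,5.5,1.226]]' 8
python3 -m crank '[[-1,0,0,0,0],[-1,0,0,0,0],[-1,0,0,0,0]]' 8
python3 -c "
from h import *
for th in (0,20,30,40,50,53):to(*piv(th,22),-80.2)"
```

```text
time: 13.1
tool_pos: [0.5513, -0.0639, 0.4685]
tool_rot: [3.138, 0.003, -1.403]
contact_force: [-0.5, -0.2, -3.9]
opening: 0.0397
grip_force: 8.0
time: 13.35
tool_pos: [0.552, -0.0664, 0.4693]
tool_rot: [3.14, 0.001, -1.399]
contact_force: [0.1, -0.9, -2.7]
opening: 0.0399
grip_force: 8.0
shift [-0.6 -0.1 15.3] roll 0.001 rows 1 t 13.35
shift [-36.9  -0.2  29.5] roll 0.001 rows 2 t 13.35
shift [-52.7  -0.2  41.1] roll 0.001 rows 2 t 13.35
shift [-66.2  -0.2  55.2] roll 0.001 rows 3 t 13.35
shift [-77.   -0.3  71.5] roll 0.001 rows 3 t 13.35
shift [-79.7  -0.3  76.7] roll 0.001 rows 3 t 13.35
```

```bash
python3 -m crank '[[-1,-1,0,10,0],[-1,-1,0,15.5,0],[-1,-10,0,18,0],[-1,-19.5,0,21,0],[-1,-37,0,29.5,0],[-1,-53,0,41,0],[-1,-66,0,55,0],[-1,-77,0,71.5,0],[-1,-80,0,77,0],[-1,-80,0,77,0],[-1,-80,0,77,0]]' 8
python3 -c "
from h import *
p,W=cloud('scene'); cv2.imwrite('pics/p5.png',cv2.resize(p[120:320,190:400,::-1],None,fx=2.5,fy=2.5))"
```

```text
time: 14.27
tool_pos: [0.5382, 0.0135, 0.3934]
tool_rot: [3.14, 0.002, -1.4]
contact_force: [-2.7, 5.1, 1.0]
opening: 0.04
grip_force: 8.0
```

View pics/p5.png

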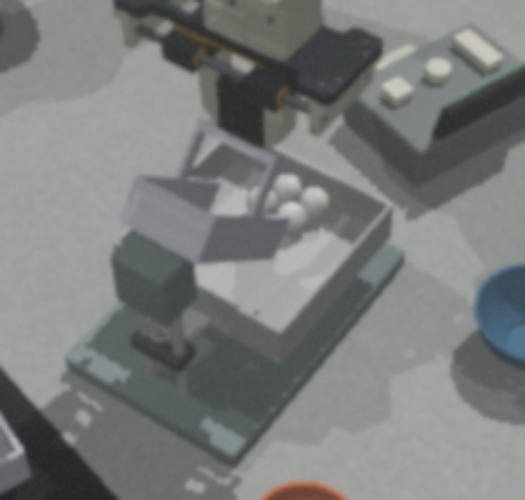

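Four balls are now in the pan, in a cluster at (295,200), and it has sunk. I'll withdraw and level the scoop the same way.

```bash
python3 -m crank '[[-1,11,0,-14,0],[-1,24,0,-30,0],[-1,41,0,-43,0],[-1,58,0,-54,0],[-1,75,0,-64,0],[-1,85,0,-80,0],[-1,90,0,-100,0],[-1,100,0,-108,0],[-1,130,0,-108,0],[-1,162,0,-108,0],[-1,162,0,-108,0]]' 8
python3 -c "
from h import *
to(*piv(0,-62),-80.2)"
```

```text
time: 15.23
tool_pos: [0.566, -0.1524, 0.5016]
tool_rot: [-3.141, -0.004, -1.406]
contact_force: [-1.1, 0.3, -2.3]
opening: 0.0399
grip_force: 8.0
shift [-4.  -0.9 47.6] roll -0.006 rows 2 t 15.2333
```

```bash
python3 -m crank '[[-1,-4,-1,12,0],[-1,-4,-1,24,0],[-1,-4,-1,34,0],[-1,-4,-1,43,0],[-1,-4,-1,48,0],[-1,-4,-1,48,0],[-1,-4,-1,30,0],[-1,-4,-1,5,0],[-1,-4,-1,0,0]]' 8
python3 -c "
from h import *
to(.604,-.285,.32,-10)"
```

```text
time: 15.98
tool_pos: [0.5662, -0.1431, 0.5053]
tool_rot: [-3.136, -0.004, -1.401]
contact_force: [0.7, -0.6, -2.1]
opening: 0.0398
grip_force: 8.9
shift [146.2 -13.1  27. ] roll -1.226 rows 10 t 15.9833
```

```bash
python3 -m crank '[[-1,8,0,5,-0.1],[-1,20,-2,10,-0.22],[-1,35,-4,15,-0.34],[-1,52,-6,20,-0.46],[-1,69,-8,25,-0.58],[-1,86,-9,27,-0.7],[-1,103,-10,27,-0.82],[-1,120,-11,27,-0.94],[-1,134,-12,27,-1.06],[-1,143,-13,27,-1.17],[-1,146,-13,27,-1.226],[-1,146,-13,27,-1.226]]' 8
python3 -c "
from h import *
tabs()
to(.604,-.285,.1185,-10)"
```

```text
time: 16.98
tool_pos: [0.6038, -0.2856, 0.4729]
tool_rot: [3.141, 0.001, -0.173]
contact_force: [0.1, 0.0, -2.6]
opening: 0.0401
grip_force: 8.6
47 [493. 233.] (588.7, -393.8) (9, 42) yaw 0.6
shift [  0.4   0.  195.7] roll -0.002 rows 5 t 17.0333
```

```bash
python3 -m crank '[[-1,0,0,35,0],[-1,0,0,70,0],[-1,0,0,105,0],[-1,0,0,140,0],[-1,0,0,165,0],[-1,0,0,180,0],[-1,0,0,188,0],[-1,0,0,193,0],[-1,0,0,196,0],[-1,0,0,196,0]]' 8
python3 -m crank '[[-0.1,0,0,0,0],[0.2,0,0,0,0],[0.5,0,0,0,0],[0.5,0,0,0,0],[0.5,0,0,-20,0],[0.5,0,0,-60,0],[0.5,0,0,-100,0],[0.5,-100,-60,-120,0],[0.5,-180,-100,-120,0],[0.5,-180,-100,-120,0],[0.5,-180,-100,-120,0]]' 8
python3 -c "
from h import *
tabs()
p,W=cloud('top'); cv2.imwrite('pics/t2.png',cv2.resize(p[140:350,240:540,::-1],None,fx=2.5,fy=2.5))"
```

```text
time: 17.87
tool_pos: [0.6044, -0.2843, 0.28]
tool_rot: [3.141, -0.004, -0.174]
contact_force: [1.2, -0.1, -0.9]
opening: 0.04
grip_force: 8.1
time: 18.78
tool_pos: [0.4736, -0.1788, 0.3954]
tool_rot: [3.141, -0.001, -0.175]
contact_force: [0.9, -0.2, 0.2]
opening: 0.0689
grip_force: 0.0
116 [444. 217.] (622.6, -286.7) (40, 15) yaw -9.799999999999997
120 [491. 231.] (593.3, -393.9) (39, 15) yaw -8.099999999999994
113 [482. 300.] (438.1, -373.0) (40, 14) yaw -5.400000000000006
```

View pics/t2.png

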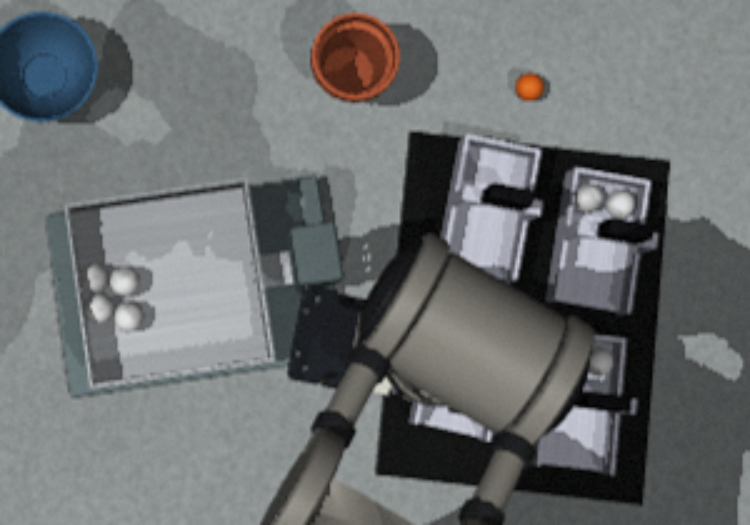

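The pan holds four balls at (97–130, 275–315). The returned second scoop, with its tab at (510,195), stands close to the mat's far edge, so I'll regrip it and slide it inwards.

```bash
python3 -c "
from h import *
to(.6226,-.2865,.18,-9.9)"
```

```text
shift [168.8  82.7  55. ] roll 0.0 rows 5 t 18.8833
```

```bash
python3 -m crank '[[0.5,40,20,0,0],[0.5,80,40,0,0],[0.5,120,60,0,0],[0.5,150,75,10,0],[0.5,168,82.5,30,0],[0.5,169,82.5,60,0],[0.5,169,82.5,95,0],[0.5,169,82.5,116,0],[0.5,169,82.5,116,0],[0.5,169,82.5,116,0]]' 8
python3 -m crank '[[-1,0,0,0,0],[-1,0,0,0,0],[-1,0,0,0,0],[-1,0,0,0,0],[-1,0,0,0,0],[-1,0,0,-3,0],[-1,-6,0,-4,0],[-1,-12,0,-4,0],[-1,-17,0,-4,0],[-1,-17,0,-3,0],[-1,-17,0,1,0],[-1,-17,0,1,0]]' 8
python3 -m crank '[[-0.1,-0,0,0,0],[0.2,0,0,0,0],[0.5,0,0,0,0],[0.5,0,0,0,0],[0.5,0,0,-20,0],[0.5,0,0,-60,0],[0.5,0,0,-90,0],[0.5,-60,60,-90,0],[0.5,-100,100,-90,0],[0.5,-100,100,-90,0]]' 8
python3 -c "
from h import *
tabs()
to(.4381,-.3727,.18,-5.2)"
```

```text
time: 19.72
tool_pos: [0.6277, -0.2907, 0.2783]
tool_rot: [-3.141, 0.002, -0.174]
contact_force: [0.6, 0.0, 1.4]
opening: 0.0687
grip_force: 0.0
time: 20.72
tool_pos: [0.6107, -0.2874, 0.2786]
tool_rot: [3.141, -0.001, -0.174]
contact_force: [-0.3, 0.7, 3.1]
opening: 0.0403
grip_force: 8.0
time: 21.55
tool_pos: [0.5075, -0.3592, 0.3688]
tool_rot: [3.14, -0.001, -0.172]
contact_force: [0.8, -1.3, -0.7]
opening: 0.0687
grip_force: 0.0
118 [443. 225.] (604.3, -284.9) (40, 14) yaw -9.200000000000003
114 [491. 231.] (593.3, -392.7) (39, 14) yaw -8.299999999999997
121 [433. 284.] (470.0, -262.8) (41, 14) yaw -11.700000000000003
shift [-61.3  19.7  29.8] roll -0.087 rows 2 t 21.6
```

```bash
python3 -m crank '[[0.5,-30,10,0,-0.05],[0.5,-58,19,10,-0.087],[0.5,-61,20,30,-0.087],[0.5,-61,20,60,-0.087],[0.5,-61,20,80,-0.087],[0.5,-61,20,93,-0.087],[0.5,-61,20,93,-0.087],[0.5,-61,20,93,-0.087]]' 8
python3 -m crank '[[-1,0,0,0,0],[-1,0,0,0,0],[-1,0,0,0,0],[-1,0,0,0,0],[-1,0,0,0,0],[-1,0,0,-5,0],[-1,0,0,-20,0],[-1,0,0,-50,0],[-1,0,0,-85,0],[-1,0,0,-120,0],[-1,0,0,-150,0],[-1,0,0,-170,0]]' 8
python3 -c "
from h import *
tabs()
p=piv(0,22); to(p[0],p[1],p[2]+.02,-80.2)"
```

```text
time: 22.27
tool_pos: [0.445, -0.3683, 0.2749]
tool_rot: [-3.141, 0.001, -0.087]
contact_force: [0.7, 0.0, -1.0]
opening: 0.0685
grip_force: 0.0
time: 23.27
tool_pos: [0.4447, -0.3679, 0.4485]
tool_rot: [3.14, -0.002, -0.087]
contact_force: [1.0, -0.9, -3.1]
opening: 0.0401
grip_force: 8.0
119 [443. 225.] (604.4, -284.9) (41, 15) yaw -8.799999999999997
118 [491. 231.] (593.4, -393.4) (41, 15) yaw -9.299999999999997
117 [434. 284.] (469.7, -263.1) (39, 14) yaw -11.599999999999994
shift [  80.6 -310.4  -23.4] roll 1.313 rows 11 t 23.3167
```

```bash
python3 -m crank '[[-1,3,-12,-10,0.05],[-1,10,-36,-20,0.15],[-1,18,-66,-24,0.27],[-1,26,-98,-24,0.39],[-1,34,-130,-24,0.51],[-1,42,-162,-24,0.63],[-1,50,-194,-24,0.75],[-1,58,-224,-24,0.87],[-1,66,-254,-24,0.99],[-1,73,-280,-24,1.11],[-1,78,-300,-24,1.22],[-1,80,-309,-24,1.3]]' 8
python3 -m crank '[[-1,0,0,0,0],[-1,0,0,0,0],[-1,0,0,0,0],[-1,0,0,0,0]]' 8
python3 -c "
from h import *
for th in (0,20,30,40,50,53):to(*piv(th,22),-80.2)
p,W=cloud('scene'); cv2.imwrite('pics/p6.png',cv2.resize(p[120:320,190:400,::-1],None,fx=2.5,fy=2.5))"
```

```text
time: 24.32
tool_pos: [0.5518, -0.0645, 0.4675]
tool_rot: [3.139, 0.003, -1.39]
contact_force: [-0.6, -0.1, -2.4]
opening: 0.0399
grip_force: 8.0
time: 24.65
tool_pos: [0.5512, -0.0683, 0.4687]
tool_rot: [3.141, 0.0, -1.387]
contact_force: [0.3, -0.4, -2.3]
opening: 0.04
grip_force: 8.0
shift [-2.4 -1.3 14.7] roll 0.013 rows 1 t 24.65
shift [-38.7  -1.8  28.9] roll 0.013 rows 2 t 24.65
shift [-54.5  -2.   40.5] roll 0.013 rows 2 t 24.65
shift [-68.   -2.2  54.6] roll 0.013 rows 3 t 24.65
shift [-78.8  -2.3  70.9] roll 0.013 rows 3 t 24.65
shift [-81.5  -2.4  76.1] roll 0.013 rows 3 t 24.65
```

View pics/p6.png

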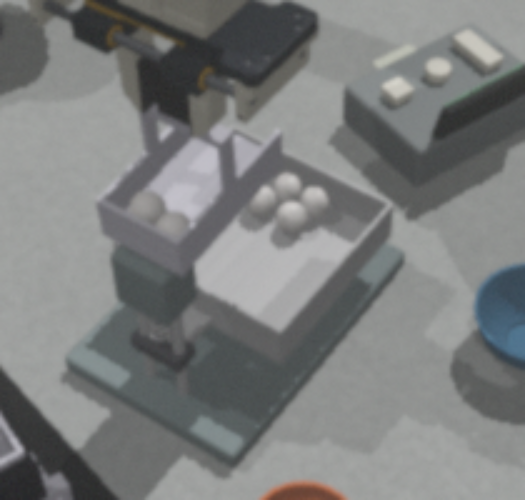

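The third scoop is level over the column with two balls, and four are in the pan. Tilting.

```bash
python3 -m crank '[[-1,-2,-1,10,0],[-1,-2,-1,15,0],[-1,-12,-1,18,0],[-1,-21,-1.5,21,0],[-1,-39,-2,29,0],[-1,-54.5,-2,40.5,0],[-1,-68,-2,54.5,0],[-1,-79,-2,71,0],[-1,-82,-2,77,0],[-1,-82,-2,77,0],[-1,-82,-2,77,0]]' 8
python3 -m crank '[[-1,11,0,-14,0],[-1,24,0,-30,0],[-1,41,0,-43,0],[-1,58,0,-54,0],[-1,75,0,-64,0],[-1,85,0,-80,0],[-1,90,0,-100,0],[-1,100,0,-108,0],[-1,130,0,-108,0],[-1,162,0,-108,0],[-1,162,0,-108,0],[-1,162,0,-108,0]]' 8
python3 -c "
from h import *
to(*piv(0,-55),-80.2)
p,W=cloud('scene'); cv2.imwrite('pics/p7.png',cv2.resize(p[120:320,150:360,::-1],None,fx=2.5,fy=2.5))"
```

```text
time: 25.62
tool_pos: [0.5384, 0.0138, 0.3922]
tool_rot: [3.141, 0.0, -1.387]
contact_force: [-0.9, -0.2, -1.7]
opening: 0.0395
grip_force: 9.1
time: 26.62
tool_pos: [0.5679, -0.148, 0.5003]
tool_rot: [-3.141, -0.001, -1.391]
contact_force: [-0.8, -0.3, -2.8]
opening: 0.04
grip_force: 8.0
shift [-6.9  1.6 46.3] roll 0.009 rows 2 t 26.6167
```

View pics/p7.png

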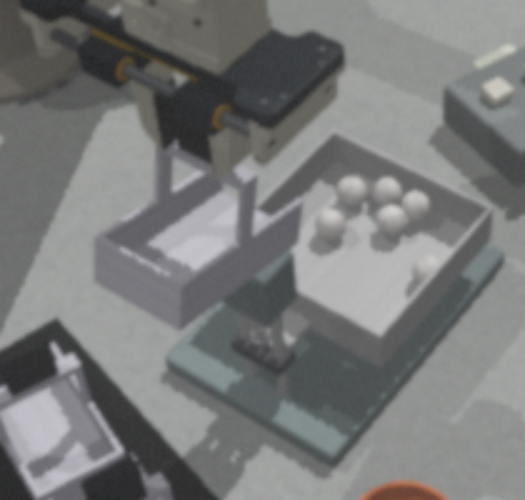

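Six balls are in the pan: five at (320–415, 190–225) and one at (425,265). The scoop is empty. I'll level it and take it home.

```bash
python3 -m crank '[[-1,-7,1,12,0],[-1,-7,1,24,0],[-1,-7,1,34,0],[-1,-7,1,42,0],[-1,-7,1,46,0],[-1,-7,1,47,0],[-1,-7,1,47,0],[-1,-7,1,30,0],[-1,-7,1,5,0],[-1,-7,1,0,0],[-1,-7,1,0,0]]' 8
python3 -c "
from h import *
to(.439,-.369,.32,-5)"
```

```text
time: 27.58
tool_pos: [0.5658, -0.1388, 0.5021]
tool_rot: [-3.138, -0.003, -1.387]
contact_force: [-0.0, 0.8, -2.7]
opening: 0.0398
grip_force: 8.0
shift [203.1 166.8  22.9] roll -1.3 rows 11 t 27.5833
```

```bash
python3 -m crank '[[-1,8,7,0,-0.06],[-1,24,20,0,-0.17],[-1,44,36,5,-0.29],[-1,64,53,10,-0.41],[-1,85,70,15,-0.53],[-1,106,87,20,-0.65],[-1,127,104,23,-0.77],[-1,148,121,23,-0.89],[-1,168,138,23,-1.01],[-1,186,153,23,-1.13],[-1,198,163,23,-1.25],[-1,203,167,23,-1.3]]' 8
python3 -m crank '[[-1,0,0,0,0],[-1,0,0,0,0],[-1,0,0,0,0]]' 8
python3 -c "
from h import *
tabs();to(.437,-.370,.116,-5)"
```

```text
time: 28.58
tool_pos: [0.4373, -0.3709, 0.4752]
tool_rot: [-3.141, 0.002, -0.083]
contact_force: [1.4, -0.8, -1.8]
opening: 0.0398
grip_force: 8.0
time: 28.83
tool_pos: [0.4389, -0.3685, 0.4763]
tool_rot: [-3.141, 0.001, -0.088]
contact_force: [0.2, 0.1, -1.7]
opening: 0.0402
grip_force: 8.0
119 [443. 225.] (604.0, -285.3) (41, 14) yaw -9.0
120 [491. 231.] (593.1, -393.1) (40, 15) yaw -9.799999999999997
120 [433. 284.] (469.9, -263.1) (40, 15) yaw -12.5
shift [ -1.7   2.  201.6] roll -0.0 rows 5 t 28.8833
```

```bash
python3 -m crank '[[-1,-1,1,35,0],[-1,-2,2,70,0],[-1,-2,2,105,0],[-1,-2,2,140,0],[-1,-2,2,165,0],[-1,-2,2,182,0],[-1,-2,2,192,0],[-1,-2,2,198,0],[-1,-2,2,202,0],[-1,-2,2,202,0],[-1,-2,2,202,0]]' 8
python3 -c "
from h import *
tabs()"
```

```text
time: 29.8
tool_pos: [0.4372, -0.371, 0.2767]
tool_rot: [3.139, -0.003, -0.087]
contact_force: [2.0, 0.3, 1.0]
opening: 0.0401
grip_force: 8.0
120 [443. 225.] (604.8, -284.2) (40, 15) yaw -9.700000000000003
121 [491. 231.] (593.3, -393.8) (40, 15) yaw -9.900000000000006
119 [433. 284.] (469.6, -263.6) (41, 14) yaw -11.5
```

```bash
python3 -m crank '[[-1,0,0,1.5,0],[-1,0,0,1.5,0],[-0.1,0,0,1.5,0],[0.2,0,0,0,0],[0.5,0,0,0,0],[0.5,0,0,0,0],[0.5,0,0,-20,0],[0.5,0,0,-60,0],[0.5,0,0,-100,0],[0.5,0,0,-140,0],[0.5,0,-40,-150,0],[0.5,0,-80,-150,0]]' 8
python3 -m crank '[[-1,15,-40,0,0],[-1,30,-80,0,0],[-1,45,-120,0,0],[-1,60,-160,0,0],[-1,60,-200,0,0],[-1,60,-240,0,0],[-1,60,-280,0,0],[-1,60,-320,0,0],[-1,60,-360,0,0],[-1,60,-400,0,0],[-1,60,-440,0,0]]' 20
python3 -c "
from h import *
tabs()
p,W=cloud('top'); z=W[...,2]; reg=np.zeros(z.shape,bool); reg[130:345,250:395]=1
for b in blobs(reg&(z>.045)&(z<.065),W,100): print('floor',b)
for b in blobs(reg&(z>.074)&(z<.092),W,15): print(b[0],b[1],b[2])
cv2.imwrite('pics/t3.png',cv2.resize(p[140:350,140:540,::-1],None,fx=2,fy=2))
to(.4905,.3185,.12,9.8)"
```

```text
time: 30.85
tool_pos: [0.4433, -0.292, 0.4288]
tool_rot: [3.137, -0.006, -0.091]
contact_force: [0.2, 0.6, -1.2]
opening: 0.0688
grip_force: 0.0
time: 31.77
tool_pos: [0.5412, 0.1438, 0.425]
tool_rot: [3.141, 0.0, -0.087]
contact_force: [1.0, 0.1, 0.3]
opening: 0.0017
grip_force: 0.0
125 [443. 225.] (604.4, -284.7) (41, 15) yaw -10.5
119 [491. 231.] (593.2, -394.1) (41, 15) yaw -8.700000000000003
118 [433. 284.] (469.5, -263.3) (41, 14) yaw -13.099999999999994
117 [481. 297.] (444.6, -370.5) (40, 14) yaw -5.5
floor (np.int32(169), array([267., 163.]), array([0.7628, 0.1202, 0.0492]), (748.2, 130.9), (107, 68), 2.2)
floor (np.int32(245), array([382., 157.]), array([ 0.7819, -0.1564,  0.0553]), (762.2, -148.6), (68, 73), 88.4)
floor (np.int32(3640), array([314., 255.]), array([0.5302, 0.0018, 0.0578]), (537.6, 20.9), (164, 164), 9.7)
20 [384. 146.] [ 0.7969 -0.1561  0.0758]
15 [375. 176.] [ 0.7225 -0.1349  0.0754]
34 [326. 215.] [ 0.6274 -0.023   0.0851]
138 [297. 224.] [0.6045 0.0439 0.082 ]
91 [290. 252.] [0.5382 0.0604 0.0816]
65 [278. 264.] [0.5087 0.0875 0.0808]
104 [306. 267.] [0.5035 0.0223 0.0816]
106 [289. 273.] [0.4885 0.0616 0.0814]
shift [ -64.2 -166.8  146. ] roll -0.252 rows 6 t 31.8667
```

View pics/t3.png

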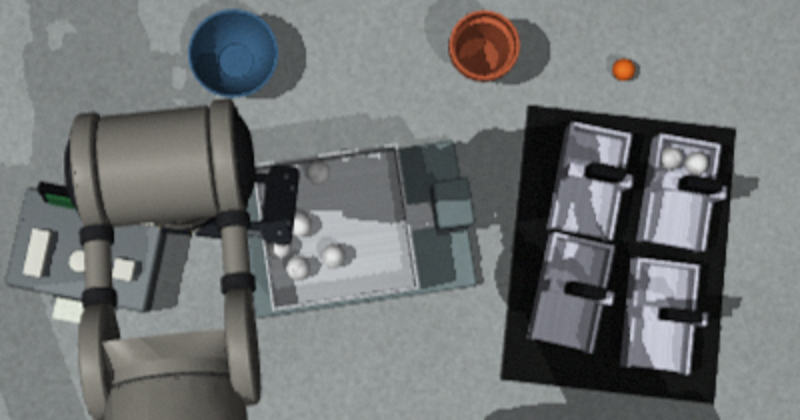

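The pan floor reads 0.058 m, so it rests on its stop. Six balls are in it, four scoops stand on the mat, and the pot and bowl are untouched. Now the keys, round first.

```bash
python3 -m crank '[[-1,-20,-40,0,-0.1],[-1,-40,-80,0,-0.2],[-1,-52,-120,0,-0.25],[-1,-64,-160,20,-0.252],[-1,-64,-167,60,-0.252],[-1,-64,-167,100,-0.252],[-1,-64,-167,135,-0.252],[-1,-64,-167,146,-0.252],[-1,-64,-167,146,-0.252],[-1,-64,-167,146,-0.252],[-1,-64,-167,146,-0.252]]' 20
python3 -c "
from h import *
to(.4905,.3185,.075,9.8);to(.482,.268,.12,9.8);to(.4997,.370,.12,9.8)"
```

```text
time: 32.78
tool_pos: [0.4935, 0.3137, 0.2818]
tool_rot: [-3.141, -0.004, 0.164]
contact_force: [0.6, 0.2, -0.2]
opening: 0.0005
grip_force: 0.0
shift [-2.3 -5.2 47.8] roll -0.007 rows 2 t 32.7833
shift [-18.8  43.2   2.6] roll -0.007 rows 2 t 32.7833
shift [ 15.3 -54.6   2.9] roll -0.007 rows 2 t 32.7833
```

```bash
python3 -m crank '[[-1,-2,-5,20,0],[-1,-2,-5,34,0],[-1,-2,-5,40,0],[-1,-2,-5,44,0],[-1,-2,-5,48,0],[-1,-2,-5,50,0],[-1,-2,-5,50,0],[-1,-2,-5,50,0]]' 20
```

```text
time: 33.45
tool_pos: [0.4898, 0.3184, 0.2338]
tool_rot: [-3.141, -0.004, 0.165]
contact_force: [-8.4, -4.3, 24.3]
opening: 0.0001
grip_force: 12.4
```

```bash
python3 -m crank '[[-1,0,0,-10,0],[-1,0,0,-30,0],[-1,0,0,-48,0],[-1,0,0,-48,0],[-1,0,0,-48,0],[-1,0,0,-48,0]]' 20
python3 -c "
from h import *
to(.482,.268,.076,9.8)"
```

```text
time: 33.95
tool_pos: [0.4895, 0.3183, 0.2771]
tool_rot: [3.142, -0.0, 0.165]
contact_force: [1.2, -0.0, 0.0]
opening: 0.0004
grip_force: 0.0
shift [-15.6  48.4  42.1] roll -0.006 rows 2 t 33.95
```

```bash
python3 -m crank '[[-1,-8,25,0,0],[-1,-16,48,0,0],[-1,-16,48,5,0],[-1,-16,48,20,0],[-1,-16,48,30,0],[-1,-16,48,36,0],[-1,-16,48,40,0],[-1,-16,48,43,0],[-1,-16,48,45,0],[-1,-16,48,45,0],[-1,-16,48,45,0]]' 20
python3 -m crank '[[-1,0,0,-10,0],[-1,0,0,-30,0],[-1,0,0,-45,0],[-1,0,0,-45,0],[-1,0,0,-45,0],[-1,0,0,-45,0]]' 20
python3 -c "
from h import *
to(.4997,.370,.076,9.8)"
```

```text
time: 34.87
tool_pos: [0.4811, 0.2686, 0.234]
tool_rot: [3.141, 0.001, 0.166]
contact_force: [-7.7, -3.8, 18.3]
opening: 0.0001
grip_force: 9.0
time: 35.37
tool_pos: [0.4813, 0.2686, 0.2764]
tool_rot: [3.141, 0.001, 0.165]
contact_force: [0.1, -0.2, 0.1]
opening: 0.0006
grip_force: 0.0
shift [ 34.8 -97.1  41.4] roll -0.006 rows 3 t 35.3667
```

```bash
python3 -m crank '[[-1,12,-34,0,0],[-1,24,-68,0,0],[-1,35,-97,0,0],[-1,35,-97,5,0],[-1,35,-97,20,0],[-1,35,-97,30,0],[-1,35,-97,36,0],[-1,35,-97,40,0],[-1,35,-97,43,0],[-1,35,-97,45,0],[-1,35,-97,45,0],[-1,35,-97,45,0]]' 20
python3 -m crank '[[-1,0,0,-10,0],[-1,0,0,-30,0],[-1,0,0,-60,0],[-1,0,0,-100,0],[-1,0,0,-140,0],[-1,0,0,-140,0],[-1,0,0,-140,0],[-1,0,0,-140,0],[-1,0,0,-140,0]]' 20
python3 -c "
from h import *
tabs()
p,W=cloud('top'); z=W[...,2]; reg=np.zeros(z.shape,bool); reg[190:345,250:350]=1
for b in blobs(reg&(z>.045)&(z<.065),W,100): print('floor',b[2])"
```

```text
time: 36.37
tool_pos: [0.4997, 0.3692, 0.2341]
tool_rot: [3.141, 0.001, 0.164]
contact_force: [-7.8, -4.5, 14.0]
opening: 0.0
grip_force: 6.9
time: 37.12
tool_pos: [0.5, 0.3695, 0.3707]
tool_rot: [3.141, 0.002, 0.165]
contact_force: [1.2, 0.3, 0.3]
opening: 0.0004
grip_force: 0.0
117 [443. 225.] (604.6, -285.3) (40, 15) yaw -10.700000000000003
121 [491. 231.] (593.4, -393.9) (42, 15) yaw -7.799999999999997
118 [433. 284.] (469.7, -263.1) (40, 14) yaw -11.900000000000006
117 [481. 297.] (444.8, -369.9) (40, 14) yaw -4.599999999999994
floor [0.5406 0.0097 0.0578]
```

```bash
python3 -c "
from cell import ticket
print(ticket.hand_in())"
```

```text
the job is handed in; nothing more can be done
None
```

I handed the job in at about 37 s: three scoops tipped put six balls in the pan, which rests on its stop, and I pressed the round key, the square key and the long bar in that order. All four scoops stand on the mat, the last two balls are in the unused one, and I never touched the pot or the bowl.

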